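# Sort the baking leftovers on the breakfast bar

## Robot

A 6-joint arm with a two-finger parallel gripper is mounted at the origin on the work surface. World frame = base frame: x ahead of the robot, y to its left, z up, the work surface at z = 0. Lengths are in m, angles in rad, forces in N, time in s.
With the tool pointing down it reaches from about 0.35 to 0.775 m from the base axis. Payload 5.5 kg.
Tool frame: the origin (TCP) lies midway between the tips of the shut fingers; the grasp point (between the pads) lies 19 mm behind it; z points along the fingers, y is the line along which they close (so a half turn about z gives the same grasp; the last joint's range is limited). The gripper opens to 85 mm and grips with 20 to 120 N. Pads are 22 mm wide; open, the fingers measure 114 mm over their backs; the gripper's body (76 mm by 85 mm) begins 54 mm behind the grasp point. The pads swing forward as they close: fully open they stand 13 mm farther back than shut.
Start: joints at [1.117, 0.313, 0.046, 1.304, 0, 1.431], TCP at [0.178, 0.547, 0.231] pointing down, gripper open.
Joint ranges: [-2.76, 2.76], [-0.86, 1.69], [-1.03, 1.26], [-2.2, 2.34], [-1.47, 1.5], [-3.14, 3.14]. Speed limits (rad/s): [2.57, 2.57, 3.14, 3.14, 3.14, 3.14].

## Interface

Orientations are given as a unit quaternion [w, x, y, z].
In Python, from workcell import env gives the robot as it stands. The module is installed in compiled form; this text tells all that it offers.
- The arm moves only by the tool servo_tool, never from a script. Its argument "increments" is a list of rows, each an object of numbers: "grip": the closure, from 0 (fully open) to 1 (shut); "x", "y", "z": the shift along the tool's x, y, z in mm; "roll": the turn about the tool's z in degrees. In form: [{"grip": .., "x": .., "y": .., "z": .., "roll": ..}, ...]. A call has 1 to 5 rows; each row shifts and turns the commanded pose from where the row before left it, along the tool's axes as they then stand; what a row does not reach is not made up. A row lasts 1/12 s, in which the tool goes at most 41.7 mm and 7.16 degrees, less where a joint would pass 70% of its speed; a pose out of reach is approached as far as the arm can. A call is refused whole if a number of a shift passes 41.7 or a number of a turn 7.16, either way. A call with a gripper value outside its range is refused whole. The fingers move at their own pace and stop on an object; "grip_force" is the grip in N (left out, the last holds). Time passes only in rows, so rows that do not move let the fingers close. It gives the time, the measured TCP pose, the force, the opening and the grip force at its end, in the units of the state.
- env.get_state(): the state, without advancing time (a new reading comes with each control period).
- env.read_camera(name): name is "scene" or "top" or "wrist"; returns the picture (400x640x3 uint8, red, green, blue); there is no depth.
- env.get_calibration(name): a dict with "vertical_fov" (degrees; the focal length in pixels is half the picture's height over the tangent of half this angle, whatever the lens; pixels are square), "cx", "cy" (the principal point, pixels), "rvec" (rotation vector, rad) and "tvec" (3), from world to camera coordinates, as OpenCV has them; the wrist camera has in their place "tool_from_camera" (4x4, takes a point from camera to tool coordinates, whose origin is the TCP and whose axes are the flange's). Camera axes: x right, y down, z forward; pixel columns grow to the right and rows downward; lengths in m; the calibration is good to about 2 mm. A picture is of the moment at which its call begins: read the wrist's pose just before it. get_calibration takes no time and is no camera call.
- env.hand_in(): hands the job in; it is judged then, once.
The state is a dict: "clock": time; "joint_pos": joint angles; "qvel": joint speeds; "tau": joint torques, N m; "tcp_pos": TCP position; "orientation": TCP orientation; "wrist_force": force on the tool from outside, world axes, zero at the start; "ft_torque": the same for the moment, N m; "finger_gap": finger opening in m; "grip_force": force on a finger pad.
Only numpy, scipy, OpenCV 4.12 (cv2) and the standard library are available. Lean on these libraries where they do the work, as an engineer would, in place of code of your own. Each camera call takes 0.05 s, during which the arm holds its last target. There are 200 camera calls.

## Task

Sort the mixed handful left from baking: put the cork and the spent gold coffee capsule into the green waste caddy, stand the cutter upright and gently in the middle of the glass bowl, and lay the red pastry wheel and the orange spatula flat and side by side on the floor of the aluminium tray, both with their handles pointing to the tray's blue grip end. Leave the sugar jar and the steel scraper where they are.

Things in the scene. Friction and masses are not known exactly. Their poses are not given: they have to be found in the camera images.
- pastry_wheel: Plastic pastry wheel lying flat, 60 g. Red handle, yellow disc. Origin on the underside, centre line, at the neck; +x towards the handle end. Spans x = -50 (disc end) to +100 mm (handle end). Handle 20 mm wide, 20 high, from x = 8 to 100; grip it across at x = 30. Disc 52 mm across, centred at x = -24, 8 to 12 mm up, with a red hub 20 mm high.
- spatula: Small spatula lying flat, 50 g. Orange blade, brown wooden handle. Origin on the underside, centre line, where blade and handle meet; +x towards the handle end. Spans x = -50 (blade end) to +100 mm (handle end). Handle 18 mm wide, 18 high, from x = -5 to 100; grip it across at x = 30. Blade 38 mm wide, 8 thick.
- cutter: Round biscuit cutter standing upright, 60 g: steel foot 46 mm across and 24 high, tapered blue shoulder up to 34 mm, round blue knob 22 to 24 mm across from 34 to 60 mm height (grip it at about 48). Origin at the centre of the underside, z up.
- cork: Wine bottle cork, brown, standing upright: 24 mm across, 45 mm high. Origin at the centre of its underside, z along its axis. 10 g. Waste.
- capsule: Spent gold-coloured coffee capsule, standing on its flange: flange 37 mm across and 3 mm high, body about 30 mm across, narrowing at the top, 30 mm high in all. Origin at the centre of its underside, z along its axis. 12 g. Waste.
- tray: Aluminium tray, fixed, open on top: 193 (x) by 158 mm (y) outside, rim 18 high, walls and floor 4 thick (inside 185 by 150 mm, floor at z = 4). A blue grip tab sticks out 21 mm from the +x end. Origin at the centre of the underside, z up. Either utensil may take either long side.
- bowl: Small glass bowl, fixed, round: rim 156 mm across and 55 mm high, flat inner floor about 80 mm across at 5 mm height, walls 4 mm. Origin at the centre of its underside, z up.
- caddy: Green open-topped plastic waste caddy, fixed: 150 by 150 mm, 90 mm high, walls and floor 4 mm. Origin at the centre of its underside, x and y along its sides, z up. Waste may be dropped in.
- jar: White sugar jar with a steel lid, loose bystander, 72 mm across, 110 mm high, origin at the centre of its underside. To be left where it is.
- scraper: Stainless dough scraper with a black handle, lying flat, loose bystander: handle 112 mm (x) by 22 mm, 18 mm high, centred at y = -8 mm; blade 2 mm thick out to y = +60 mm. Origin on its underside. To be left where it is.
Not all that is in view belongs to the job. Of the things that look like the spatula, the middle-sized one is meant. What is meant by the cork is not turquoise, and is the smaller of those in its own colour.

How it is judged:
At the end, for the whole second after the job is handed in: Wheel and spatula flat on the tray floor, within 0.3 rad of its length, handles to the tab (origin on the -x half); cutter in the bowl within 22 mm of its centre, tilt under 0.35 rad; cork and capsule inside the caddy; all at rest; jar and scraper within 30 mm of their start (x of pastry_wheel in the frame of tray between -0.06 and 0 m and y of pastry_wheel in the frame of tray between -0.075 and 0.075 m and z of pastry_wheel in the frame of tray between 0 and 0.009 m and angle between each of pastry_wheel, spatula's own z axis and vertical below 0.07 rad and angle between the x axis of each of pastry_wheel, spatula and the x axis of tray, either way round below 0.3 rad and x of spatula in the frame of tray between -0.06 and 0 m and y of spatula in the frame of tray between -0.075 and 0.075 m and z of spatula in the frame of tray between 0 and 0.009 m and horizontal distance between cutter and bowl below 0.022 m and z of cutter in the frame of bowl between 0 and 0.018 m and angle between cutter's own z axis and vertical below 0.35 rad and x of cork in the frame of caddy between -0.075 and 0.075 m and y of cork in the frame of caddy between -0.075 and 0.075 m and z of cork in the frame of caddy between 0 and 0.07 m and x of capsule in the frame of caddy between -0.075 and 0.075 m and y of capsule in the frame of caddy between -0.075 and 0.075 m and z of capsule in the frame of caddy between 0 and 0.07 m and linear speed of each of pastry_wheel, spatula, cutter, cork, capsule below 0.02 m/s and distance of each of jar, scraper from where it was at the start of the episode below 0.03 m); the robot touches nothing.
It fails at once if the sugar jar is shoved or knocked over (moved over 30 mm) (distance of jar from where it was at the start of the episode above 0.03 m).
It fails at once if the scraper is shoved away (moved over 30 mm) (distance of scraper from where it was at the start of the episode above 0.03 m).
It fails at once if the cutter is pressed or rammed into the glass bowl (over 40 N) (contact force between cutter and bowl above 40 N).
It fails at once if the cutter is dropped into the glass bowl (falls in it at over 0.7 m/s, about 25 mm of free fall) (linear speed of cutter above 0.7 m/s and horizontal distance between cutter and bowl below 0.08 m and z of cutter in the frame of bowl below 0.06 m).
It also fails if it takes over 128 s, if anything falls off the work surface, if the arm or the gripper's body presses on something with over 40 N, if the wrist force passes 120 N, or if a joint passes its speed limit or range.

## Working session

There is one attempt and no reset: what is moved stays moved. The work goes in short steps, Python scripts to look and compute and a tool call to move; the robot and the scene stay as the last step left them, time stands still between calls to the robot, and variables do not carry over. Pictures are saved under pics/ and viewed, at most 14 in all, crops included, and the job is handed in when it is done.

Besides the shell and the picture viewer there is one more tool, called in YAML: its name, and indented under it one key for each argument. servo_tool: Moves the arm, as the interface text tells. Its arguments: {"type":"object","properties":{"increments":{"type":"array"},"grip_force":{"type":"number"}},"required":["increments"]}

```bash
mkdir -p pics; cat > h.py <<'E'
import numpy as np, cv2
from workcell import env
from scipy.spatial.transform import Rotation as R
def cal(n):
    c=env.get_calibration(n); f=200/np.tan(np.radians(c["vertical_fov"]/2))
    K=np.array([[f,0,c["cx"]],[0,f,c["cy"]],[0,0,1.]])
    return c,K
def ray(n,uv,z,st=None):
    c,K=cal(n); uv=np.array(uv,float).reshape(-1,2)
    d=np.c_[(uv[:,0]-K[0,2])/K[0,0],(uv[:,1]-K[1,2])/K[1,1],np.ones(len(uv))]
    if n=="wrist":
        st=st or env.get_state(); q=st["orientation"]; Rt=R.from_quat([q[1],q[2],q[3],q[0]]).as_matrix()
        T=np.array(c["tool_from_camera"]); o=Rt@T[:3,3]+st["tcp_pos"]; d=d@(Rt@T[:3,:3]).T
    else:
        Rm=cv2.Rodrigues(np.array(c["rvec"],float))[0]; o=-Rm.T@np.ravel(c["tvec"]); d=d@Rm
    z=np.broadcast_to(z,len(d)); return o+d*((z-o[2])/d[:,2])[:,None]
E
python3 - <<'E'
from h import *
s=env.get_state(); print({k:np.round(v,3) for k,v in s.items()})
for n in("scene","top","wrist"):
    print(n,env.get_calibration(n)); im=env.read_camera(n); np.save(f"pics/{n}.npy",im); cv2.imwrite(f"pics/{n}.png",im[...,::-1])
im=np.load("pics/top.npy")
cv2.imwrite("pics/top0.png",cv2.resize(im,(800,500),interpolation=cv2.INTER_CUBIC)[...,::-1])
E
```

```text
{'clock': np.float64(0.0), 'joint_pos': array([ 1.117,  0.314,  0.045,  1.304, -0.   ,  1.431]), 'qvel': array([ 0.001,  0.   , -0.   , -0.002, -0.003, -0.001]), 'tau': array([ 1.0000e-03, -4.8063e+01,  2.9853e+01,  1.9000e-02, -0.0000e+00,
       -0.0000e+00]), 'tcp_pos': array([0.177, 0.546, 0.23 ]), 'orientation': array([-0.   ,  0.156,  0.988, -0.001]), 'wrist_force': array([ 0.356, -0.681, -0.219]), 'ft_torque': array([-0.011,  0.024,  0.065]), 'grip_force': np.float64(0.0), 'finger_gap': np.float64(0.086)}
scene {'vertical_fov': 44.2572499546868, 'cx': 319.0060498440971, 'cy': 200.78370684311176, 'rvec': array([ 1.63142341,  1.75567304, -0.87666712]), 'tvec': array([ 0.13090885, -0.30234239,  1.79906865])}
top {'vertical_fov': 57.08600982148655, 'cx': 319.951172777105, 'cy': 202.5894512328433, 'rvec': array([ 2.16328078, -2.15957425,  0.10385194]), 'tvec': array([-0.06514562,  0.53834598,  1.07928009])}
wrist {'vertical_fov': 66.7983251919138, 'cx': 316.8301961957108, 'cy': 200.07443291313498, 'tool_from_camera': array([[-7.96463964e-04, -9.57861862e-01, -2.87228165e-01,
         7.31606735e-02],
       [ 9.99998443e-01, -1.21522711e-03,  1.27966900e-03,
        -4.09383047e-04],
       [-1.57479358e-03, -2.87226698e-01,  9.57861339e-01,
        -1.42832585e-01],
       [ 0.00000000e+00,  0.00000000e+00,  0.00000000e+00,
         1.00000000e+00]])}
```

View pics/top0.png

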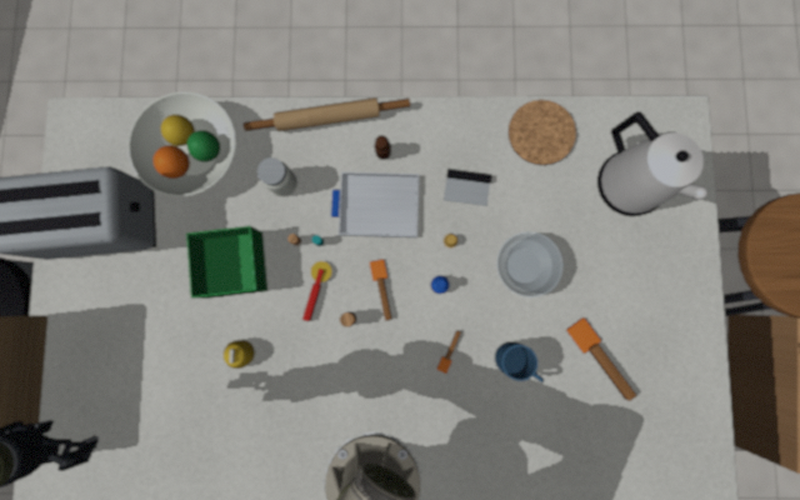

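View pics/scene.png

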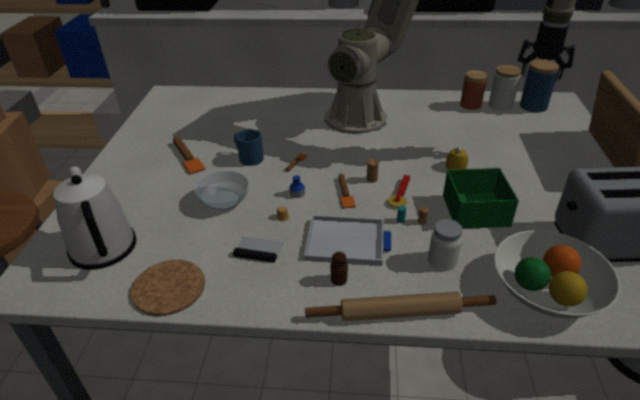

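Top view (800x500): caddy ~(226,262), tray ~(381,205) with the blue tab to the left, bowl ~(531,264), cutter ~(440,285), wheel ~(317,290), spatula candidates (382,290), (450,352), (600,360), of which the middle-sized is (382,290). Brown cork-like items at (294,239) and (348,319), a turquoise one at (317,240), capsule (451,240). I'll enlarge for accurate pixels.

```bash
python3 - <<'E'
from h import *
im=np.load("pics/top.npy")
c=im[128:268,145:345]; cv2.imwrite("pics/c1.png",cv2.resize(c,(800,560),interpolation=cv2.INTER_CUBIC)[...,::-1])
c=im[125:265,315:465]; cv2.imwrite("pics/c2.png",cv2.resize(c,(600,560),interpolation=cv2.INTER_CUBIC)[...,::-1])
E
```

```text
(no output)
```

View pics/c1.png

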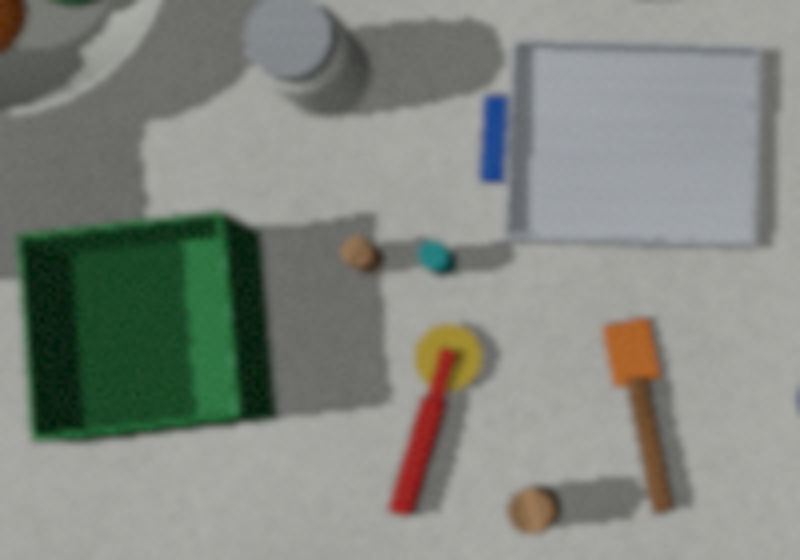

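View pics/c2.png

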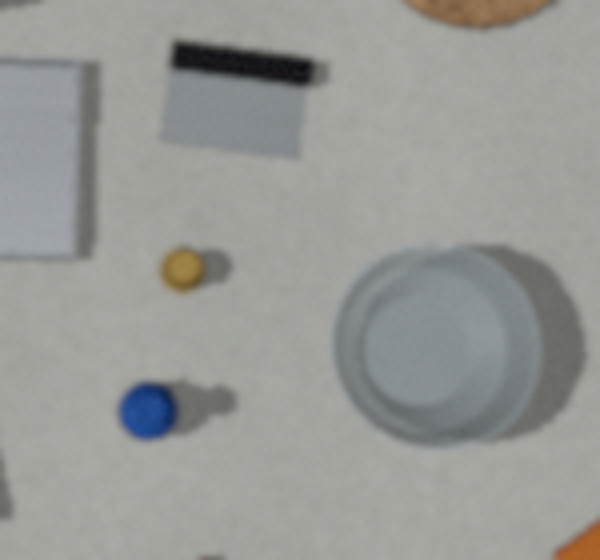

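Crop 1 shows the small cork top (356,250), the big cork-like one (531,509), wheel hub (450,354) to handle end (403,512), spatula blade end (629,322) to handle end (662,510), tray rim corners (516,44),(768,50),(766,245),(510,240), and caddy rim corners (20,236),(222,214),(273,415),(35,438). In crop 2 the capsule is at (182,269), cutter knob (148,410), bowl rim centre (438,345).

```bash
cat >> h.py <<'E'
def crop(l,off,s=4): return (np.array(l,float)+.5)/s-.5+np.array(off)
E
python3 - <<'E'
from h import *
np.set_printoptions(precision=4,suppress=True)
A=(145,128);B=(315,125)
def m(nm,l,off,z): p=ray("top",crop(l,off),z); print(nm,(p[:,:2]*1000).round(0).tolist()); return p
m("cork",[(356,250)],A,.045)
m("bigcork",[(531,509),(509,509),(555,509)],A,.06)
m("teal",[(434,253)],A,.04)
w=m("wheel disc c, handle end",[(450,357),(450,351),(403,513)],A,[.012,.02,.02]); d=w[2]-w[0]; print(np.linalg.norm(d[:2]),np.degrees(np.arctan2(d[1],d[0])))
s=m("spat blade end, handle end",[(629,323),(662,511)],A,[.008,.018]); d=s[1]-s[0]; print(np.linalg.norm(d[:2]),np.degrees(np.arctan2(d[1],d[0])))
m("tray",[(516,44),(778,50),(773,245),(508,240)],A,.018); m("tab",[(482,138),(495,138)],A,.01)
c=m("caddy rim",[(20,236),(222,214),(273,415),(35,438)],A,.09);print(c.mean(0))
m("jar lid",[(290,38)],A,.11)
m("capsule",[(182,268)],B,.028); m("cutter",[(148,410)],B,.052)
m("bowl l r t b",[(335,345),(543,345),(438,244),(438,446)],B,.055)
m("bowl floor",[(362,345),(470,345),(415,290),(415,410)],B,.005)
m("scraper",[(173,40),(313,84),(300,158),(160,140)],B,[.018,.018,.002,.002])
E
```

```text
cork [[574.0, 193.0]]
bigcork [[383.0, 58.0], [383.0, 74.0], [383.0, 41.0]]
teal [[572.0, 136.0]]
wheel disc c, handle end [[496.0, 128.0], [500.0, 126.0], [379.0, 159.0]]
0.12172379980483436 165.0490766233121
spat blade end, handle end [[523.0, -9.0], [380.0, -35.0]]
0.1446789217398799 -169.4874419963093
tray [[739.0, 80.0], [734.0, -123.0], [582.0, -119.0], [585.0, 84.0]]
tab [[667.0, 106.0], [667.0, 96.0]]
caddy rim [[577.0, 424.0], [593.0, 279.0], [450.0, 238.0], [433.0, 406.0]]
[0.5134 0.337  0.09  ]
jar lid [[717.0, 229.0]]
capsule [[572.0, -185.0]]
cutter [[464.0, -157.0]]
bowl l r t b [[511.0, -294.0], [512.0, -446.0], [586.0, -371.0], [438.0, -367.0]]
bowl floor [[516.0, -325.0], [516.0, -407.0], [558.0, -366.0], [466.0, -364.0]]
scraper [[752.0, -181.0], [717.0, -289.0], [662.0, -281.0], [676.0, -172.0]]
```

servo_tool:
  increments:
    - {"grip": 0, "x": 0, "y": 0, "z": 0, "roll": 7}
    - {"grip": 0, "x": 0, "y": 0, "z": 0, "roll": 7}
    - {"grip": 0, "x": 0, "y": 0, "z": 0, "roll": 7}
    - {"grip": 0, "x": 0, "y": 0, "z": 0, "roll": 7}
    - {"grip": 0, "x": 0, "y": 0, "z": 0, "roll": 7}
  grip_force: 40

```text
clock: 0.57
tcp_pos: [0.1774, 0.5467, 0.2309]
orientation: [0.0, 0.449, 0.894, -0.0]
wrist_force: [0.2, -0.3, 1.3]
finger_gap: 0.0854
grip_force: 0.0
```

servo_tool:
  increments:
    - {"grip": 0, "x": 0, "y": 0, "z": 0, "roll": 7}
    - {"grip": 0, "x": 0, "y": 0, "z": 0, "roll": 7}
    - {"grip": 0, "x": -37, "y": 17, "z": 0, "roll": 0}
    - {"grip": 0, "x": -37, "y": 17, "z": 0, "roll": 0}
    - {"grip": 0, "x": -37, "y": 17, "z": 0, "roll": 0}

```text
clock: 0.98
tcp_pos: [0.268, 0.464, 0.2308]
orientation: [0.0, 0.551, 0.835, -0.0]
wrist_force: [1.0, -0.1, 0.5]
finger_gap: 0.0854
grip_force: 0.0
```

servo_tool:
  increments:
    - {"grip": 0, "x": -37, "y": 17, "z": 0, "roll": 0}
    - {"grip": 0, "x": -37, "y": 17, "z": 0, "roll": 0}
    - {"grip": 0, "x": -37, "y": 17, "z": 0, "roll": 0}
    - {"grip": 0, "x": -37, "y": 17, "z": 0, "roll": 0}
    - {"grip": 0, "x": -37, "y": 17, "z": 0, "roll": 0}

```text
clock: 1.4
tcp_pos: [0.4194, 0.3261, 0.2312]
orientation: [-0.0, 0.552, 0.834, -0.0]
wrist_force: [0.4, 1.1, -0.2]
finger_gap: 0.0855
grip_force: 0.0
```

servo_tool:
  increments:
    - {"grip": 0, "x": -37, "y": 17, "z": 0, "roll": 0}
    - {"grip": 0, "x": -37, "y": 17, "z": 0, "roll": 0}
    - {"grip": 0, "x": -37, "y": 17, "z": 0, "roll": 0}
    - {"grip": 0, "x": -37, "y": 17, "z": 0, "roll": 0}
    - {"grip": 0, "x": 0, "y": 0, "z": 0, "roll": 0}

```text
clock: 1.82
tcp_pos: [0.5439, 0.2131, 0.2303]
orientation: [0.001, 0.555, 0.832, -0.0]
wrist_force: [-0.5, 0.6, 0.8]
finger_gap: 0.0855
grip_force: 0.0
```

```bash
cat >> h.py <<'E'
def yaw(s): q=s["orientation"]; return np.degrees(2*np.arctan2(q[2],q[1]))%360
def plan(x,y,psi=None,s=None):
    "print state and the tool-axis shift (mm) to world x,y (mm); psi: yaw after a roll, made first"
    s=s or env.get_state(); a=yaw(s); r=0
    p=np.array(s["tcp_pos"])*1000
    if psi is not None: r=(a-psi+180)%360-180; 
    t=np.radians(a-r); d=np.array([x,y])-p[:2]
    print("t %.2f tcp %s yaw %.1f gap %.1f gf %.1f j6 %.0f | roll %.1f x %.1f y %.1f"%(s["clock"],p.round(1),a,s["finger_gap"]*1e3,s["grip_force"],np.degrees(s["joint_pos"][5]),r,d@[np.cos(t),np.sin(t)],d@[np.sin(t),-np.cos(t)]))
E
python3 - <<'E'
from h import *
plan(574,193); s=env.get_state(); im=env.read_camera("wrist"); cv2.imwrite("pics/w1.png",im[...,::-1]); 
E
```

```text
t 1.82 tcp [543.9 213.1 230.3] yaw 112.6 gap 85.5 gf 0.0 j6 81 | roll 0.0 x -30.1 y 20.1
```

View pics/w1.png

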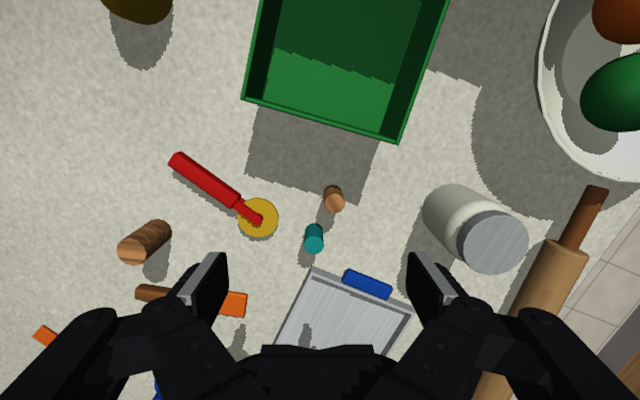

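The wrist picture shows the small cork at (334,203) (top face), the wheel hub (257,218) with handle end (176,160), and the caddy rim near edge from (243,98) to (397,142). I'll cross-check positions from here.

```bash
python3 - <<'E'
from h import *
r=ray("wrist",[(335,204),(331,188),(257,218),(176,160),(243,98),(397,142)],[.045,0,.02,.02,.09,.09]); print((r[:,:2]*1000).round())
plan(574,193)
E
```

```text
[[572. 195.]
 [567. 201.]
 [494. 135.]
 [383. 167.]
 [449. 266.]
 [592. 284.]]
t 1.87 tcp [541.4 215.1 230.3] yaw 112.7 gap 85.4 gf 0.0 j6 81 | roll 0.0 x -33.0 y 21.6
```

servo_tool:
  increments:
    - {"grip": 0, "x": -33, "y": 21, "z": 0}
    - {"grip": 0, "z": 40}
    - {"grip": 0, "z": 40}
    - {"grip": 0, "z": 40}
    - {"grip": 0, "z": 40}

```text
invalid input at $.increments[0]: expected keys grip, x, y, z, roll
```

servo_tool:
  increments:
    - {"grip": 0, "z": 30}
    - {"grip": 0, "z": 20}
    - {"grip": 0, "z": 10}
    - {"grip": 1}
    - {"grip": 1}

```text
invalid input at $.increments[0]: expected keys grip, x, y, z, roll
```

servo_tool:
  increments:
    - {"grip": 1}
    - {"grip": 1}
    - {"grip": 1}
    - {"grip": 1}
    - {"grip": 1}

```text
invalid input at $.increments[0]: expected keys grip, x, y, z, roll
```

servo_tool:
  increments:
    - {"grip": 0, "x": -33, "y": 21, "z": 0, "roll": 0}
    - {"grip": 0, "x": 0, "y": 0, "z": 40, "roll": 0}
    - {"grip": 0, "x": 0, "y": 0, "z": 40, "roll": 0}
    - {"grip": 0, "x": 0, "y": 0, "z": 40, "roll": 0}
    - {"grip": 0, "x": 0, "y": 0, "z": 40, "roll": 0}

```text
clock: 2.28
tcp_pos: [0.5703, 0.1967, 0.0699]
orientation: [-0.0, 0.551, 0.834, 0.0]
wrist_force: [0.2, 0.2, -0.1]
finger_gap: 0.0851
grip_force: 0.0
```

servo_tool:
  increments:
    - {"grip": 0, "x": 0, "y": 0, "z": 30, "roll": 0}
    - {"grip": 0, "x": 0, "y": 0, "z": 20, "roll": 0}
    - {"grip": 0, "x": 0, "y": 0, "z": 10, "roll": 0}
    - {"grip": 1, "x": 0, "y": 0, "z": 0, "roll": 0}
    - {"grip": 1, "x": 0, "y": 0, "z": 0, "roll": 0}

```text
clock: 2.7
tcp_pos: [0.5708, 0.1965, 0.0117]
orientation: [-0.0, 0.551, 0.834, -0.0]
wrist_force: [0.4, 0.4, 0.5]
finger_gap: 0.0642
grip_force: 0.0
```

servo_tool:
  increments:
    - {"grip": 1, "x": 0, "y": 0, "z": 0, "roll": 0}
    - {"grip": 1, "x": 0, "y": 0, "z": 0, "roll": 0}
    - {"grip": 1, "x": 0, "y": 0, "z": 0, "roll": 0}
    - {"grip": 1, "x": 0, "y": 0, "z": 0, "roll": 0}
    - {"grip": 1, "x": 0, "y": 0, "z": 0, "roll": 0}

```text
clock: 3.12
tcp_pos: [0.5725, 0.1963, 0.0132]
orientation: [0.001, 0.552, 0.834, 0.001]
wrist_force: [-0.2, 0.6, 6.2]
finger_gap: 0.0231
grip_force: 39.1
```

servo_tool:
  increments:
    - {"grip": 1, "x": 0, "y": 0, "z": -40, "roll": 0}
    - {"grip": 1, "x": 0, "y": 0, "z": -40, "roll": 0}
    - {"grip": 1, "x": 0, "y": 0, "z": -40, "roll": 0}
    - {"grip": 1, "x": 0, "y": 0, "z": -40, "roll": 0}
    - {"grip": 1, "x": 40, "y": 0, "z": 0, "roll": 0}

```text
clock: 3.53
tcp_pos: [0.5628, 0.2295, 0.1811]
orientation: [0.006, 0.555, 0.832, 0.005]
wrist_force: [1.2, 1.1, 0.6]
finger_gap: 0.0231
grip_force: 39.3
```

servo_tool:
  increments:
    - {"grip": 1, "x": 40, "y": 0, "z": 0, "roll": 0}
    - {"grip": 1, "x": 40, "y": 0, "z": 0, "roll": 0}
    - {"grip": 1, "x": 40, "y": 2, "z": 0, "roll": 0}
    - {"grip": 1, "x": 0, "y": 0, "z": 40, "roll": 0}
    - {"grip": 1, "x": 0, "y": 0, "z": 40, "roll": 0}

```text
clock: 3.95
tcp_pos: [0.5119, 0.348, 0.0941]
orientation: [0.002, 0.55, 0.835, 0.004]
wrist_force: [0.8, -0.6, -1.9]
finger_gap: 0.023
grip_force: 39.3
```

servo_tool:
  increments:
    - {"grip": 1, "x": 0, "y": 0, "z": 20, "roll": 0}
    - {"grip": 0.5, "x": 0, "y": 0, "z": 0, "roll": 0}
    - {"grip": 0.5, "x": 0, "y": 0, "z": 0, "roll": 0}
    - {"grip": 0.5, "x": 0, "y": 0, "z": 0, "roll": 0}
    - {"grip": 0.5, "x": 0, "y": 0, "z": 0, "roll": 0}

```text
clock: 4.37
tcp_pos: [0.5123, 0.3446, 0.074]
orientation: [0.001, 0.552, 0.834, 0.002]
wrist_force: [-0.4, 0.5, -0.1]
finger_gap: 0.0428
grip_force: 0.0
```

servo_tool:
  increments:
    - {"grip": 0.5, "x": 0, "y": 0, "z": -40, "roll": 0}
    - {"grip": 0.5, "x": 0, "y": 0, "z": -40, "roll": 0}
    - {"grip": 0, "x": 0, "y": 0, "z": -40, "roll": 0}
    - {"grip": 0, "x": 0, "y": 0, "z": -40, "roll": 0}
    - {"grip": 0, "x": 0, "y": 0, "z": 0, "roll": 0}

```text
clock: 4.78
tcp_pos: [0.5146, 0.3458, 0.2434]
orientation: [0.005, 0.552, 0.834, 0.008]
wrist_force: [1.2, 0.4, 0.8]
finger_gap: 0.0768
grip_force: 0.0
```

```bash
python3 - <<'E'
from h import *
im=env.read_camera("wrist"); cv2.imwrite("pics/w2.png",im[...,::-1]); 
plan(445,141,165)
E
```

```text
t 4.83 tcp [513.9 345.4 239.5] yaw 113.0 gap 83.7 gf 0.0 j6 93 | roll -52.0 x 13.6 y -215.2
```

View pics/w2.png

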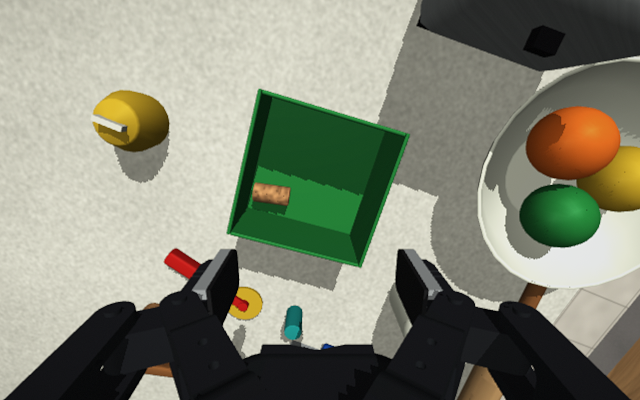

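Cork lies in the caddy at (270,194). Next is the wheel.

servo_tool:
  increments:
    - {"grip": 0, "x": 0, "y": 0, "z": 0, "roll": -7}
    - {"grip": 0, "x": 0, "y": 0, "z": 0, "roll": -7}
    - {"grip": 0, "x": 0, "y": 0, "z": 0, "roll": -7}
    - {"grip": 0, "x": 0, "y": 0, "z": 0, "roll": -7}
    - {"grip": 0, "x": 0, "y": 0, "z": 0, "roll": -7}

```text
clock: 5.25
tcp_pos: [0.5106, 0.3437, 0.2319]
orientation: [0.0, 0.273, 0.962, 0.0]
wrist_force: [-0.2, 0.4, -0.0]
finger_gap: 0.085
grip_force: 0.0
```

servo_tool:
  increments:
    - {"grip": 0, "x": 0, "y": 0, "z": 0, "roll": -7}
    - {"grip": 0, "x": 0, "y": 0, "z": 0, "roll": -7}
    - {"grip": 0, "x": 8, "y": 0, "z": 0, "roll": -2}
    - {"grip": 0, "x": 0, "y": -35, "z": 0, "roll": 0}
    - {"grip": 0, "x": 0, "y": -35, "z": 0, "roll": 0}

```text
clock: 5.67
tcp_pos: [0.4833, 0.2794, 0.2311]
orientation: [0.0, 0.138, 0.99, 0.0]
wrist_force: [0.2, -0.6, 0.6]
finger_gap: 0.0851
grip_force: 0.0
```

servo_tool:
  increments:
    - {"grip": 0, "x": 0, "y": -35, "z": 0, "roll": 0}
    - {"grip": 0, "x": 0, "y": -35, "z": 0, "roll": 0}
    - {"grip": 0, "x": 0, "y": -35, "z": 0, "roll": 0}
    - {"grip": 0, "x": 0, "y": -35, "z": 0, "roll": 0}
    - {"grip": 0, "x": 0, "y": 0, "z": 40, "roll": 0}

```text
clock: 6.08
tcp_pos: [0.4481, 0.1409, 0.1979]
orientation: [0.006, 0.141, 0.99, 0.001]
wrist_force: [2.5, 0.4, 0.2]
finger_gap: 0.0853
grip_force: 0.0
```

servo_tool:
  increments:
    - {"grip": 0, "x": 0, "y": 0, "z": 40, "roll": 0}
    - {"grip": 0, "x": 0, "y": 0, "z": 40, "roll": 0}
    - {"grip": 0, "x": 0, "y": 0, "z": 40, "roll": 0}
    - {"grip": 0, "x": 0, "y": 0, "z": 0, "roll": 0}
    - {"grip": 0, "x": 0, "y": 0, "z": 0, "roll": 0}

```text
clock: 6.5
tcp_pos: [0.4431, 0.1441, 0.0705]
orientation: [-0.002, 0.139, 0.99, -0.001]
wrist_force: [-0.4, 0.1, 0.4]
finger_gap: 0.0853
grip_force: 0.0
```

```bash
python3 - <<'E'
from h import *
plan(448,144,164)
im=env.read_camera("wrist"); cv2.imwrite("pics/w3.png",im[...,::-1]); 
E
```

```text
t 6.50 tcp [443.1 144.1  70.5] yaw 164.0 gap 85.3 gf 0.0 j6 24 | roll -0.0 x -4.8 y 1.3
```

View pics/w3.png

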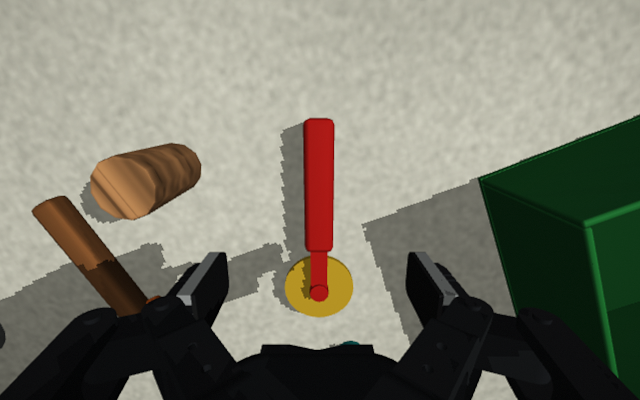

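The wheel is aligned with the image's vertical: handle end at (319,120), handle front at (319,250), hub (319,293).

```bash
python3 - <<'E'
from h import *
r=ray("wrist",[(319,122),(319,250),(319,293)],.02)*1000; print(r.round())
for p,k in zip(r,(70,-22,-54)): plan(p[0]+k*.961,p[1]-k*.276)
E
```

```text
[[383. 164.  20.]
 [467. 140.  20.]
 [501. 130.  20.]]
t 6.55 tcp [445.3 144.5  72.4] yaw 164.0 gap 85.5 gf 0.0 j6 24 | roll 0.0 x -4.5 y 1.2
t 6.55 tcp [445.3 144.5  72.4] yaw 164.0 gap 85.5 gf 0.0 j6 24 | roll 0.0 x -0.2 y 1.4
t 6.55 tcp [445.3 144.5  72.4] yaw 164.0 gap 85.5 gf 0.0 j6 24 | roll 0.0 x -3.2 y 1.4
```

servo_tool:
  increments:
    - {"grip": 0, "x": -2, "y": 1, "z": 25, "roll": 0}
    - {"grip": 0, "x": 0, "y": 0, "z": 25, "roll": 0}
    - {"grip": 0, "x": 0, "y": 0, "z": 15, "roll": 0}
    - {"grip": 0, "x": 0, "y": 0, "z": 0, "roll": 0}
    - {"grip": 1, "x": 0, "y": 0, "z": 0, "roll": 0}

```text
clock: 6.97
tcp_pos: [0.449, 0.1453, 0.0084]
orientation: [0.001, 0.139, 0.99, 0.0]
wrist_force: [-0.6, 0.4, 0.1]
finger_gap: 0.0753
grip_force: 0.0
```

servo_tool:
  increments:
    - {"grip": 1, "x": 0, "y": 0, "z": 0, "roll": 0}
    - {"grip": 1, "x": 0, "y": 0, "z": 0, "roll": 0}
    - {"grip": 1, "x": 0, "y": 0, "z": 0, "roll": 0}
    - {"grip": 1, "x": 0, "y": 0, "z": 0, "roll": 0}
    - {"grip": 1, "x": 0, "y": 0, "z": 0, "roll": 0}
  grip_force: 50

```text
clock: 7.38
tcp_pos: [0.4481, 0.1452, 0.0074]
orientation: [0.001, 0.139, 0.99, 0.0]
wrist_force: [-0.1, -0.5, 3.8]
finger_gap: 0.0189
grip_force: 49.3
```

```bash
python3 - <<'E'
from h import *
plan(696,-9,88.6); print(env.get_state()["wrist_force"])
E
```

```text
t 7.38 tcp [448.1 145.2   7.4] yaw 164.0 gap 18.9 gf 49.3 j6 24 | roll 75.4 x -148.0 y 251.6
[-0.05166866 -0.54537071  3.79247488]
```

servo_tool:
  increments:
    - {"grip": 1, "x": 0, "y": 0, "z": -40, "roll": 0}
    - {"grip": 1, "x": 0, "y": 0, "z": -40, "roll": 0}
    - {"grip": 1, "x": 0, "y": 0, "z": -40, "roll": 0}
    - {"grip": 1, "x": 0, "y": 0, "z": -40, "roll": 7}
    - {"grip": 1, "x": 0, "y": 0, "z": 0, "roll": 7}

```text
clock: 7.8
tcp_pos: [0.4515, 0.1457, 0.1743]
orientation: [0.006, 0.261, 0.965, 0.003]
wrist_force: [1.4, -0.1, 0.2]
finger_gap: 0.0185
grip_force: 49.2
```

servo_tool:
  increments:
    - {"grip": 1, "x": 0, "y": 0, "z": 0, "roll": 7}
    - {"grip": 1, "x": 0, "y": 0, "z": 0, "roll": 7}
    - {"grip": 1, "x": 0, "y": 0, "z": 0, "roll": 7}
    - {"grip": 1, "x": 0, "y": 0, "z": 0, "roll": 7}
    - {"grip": 1, "x": 0, "y": 0, "z": 0, "roll": 7}

```text
clock: 8.22
tcp_pos: [0.4469, 0.1449, 0.1664]
orientation: [-0.0, 0.54, 0.842, 0.0]
wrist_force: [0.3, -0.8, -0.5]
finger_gap: 0.0187
grip_force: 49.2
```

servo_tool:
  increments:
    - {"grip": 1, "x": 0, "y": 0, "z": 0, "roll": 7}
    - {"grip": 1, "x": 0, "y": 0, "z": 0, "roll": 7}
    - {"grip": 1, "x": 0, "y": 0, "z": 0, "roll": 7}
    - {"grip": 1, "x": 0, "y": 0, "z": 0, "roll": 5}
    - {"grip": 1, "x": -21, "y": 36, "z": 0, "roll": 0}

```text
clock: 8.63
tcp_pos: [0.4767, 0.1257, 0.1659]
orientation: [-0.003, 0.713, 0.701, -0.002]
wrist_force: [-0.9, 1.3, -0.9]
finger_gap: 0.0187
grip_force: 49.3
```

servo_tool:
  increments:
    - {"grip": 1, "x": -21, "y": 36, "z": 0, "roll": 0}
    - {"grip": 1, "x": -21, "y": 36, "z": 0, "roll": 0}
    - {"grip": 1, "x": -21, "y": 36, "z": 0, "roll": 0}
    - {"grip": 1, "x": -21, "y": 36, "z": 0, "roll": 0}
    - {"grip": 1, "x": -21, "y": 36, "z": 0, "roll": 0}

```text
clock: 9.05
tcp_pos: [0.6622, 0.0141, 0.1662]
orientation: [-0.0, 0.713, 0.701, 0.0]
wrist_force: [0.8, 0.0, 0.4]
finger_gap: 0.0184
grip_force: 49.3
```

servo_tool:
  increments:
    - {"grip": 1, "x": -21, "y": 36, "z": 0, "roll": 0}
    - {"grip": 1, "x": 0, "y": 0, "z": 0, "roll": 0}
    - {"grip": 1, "x": 0, "y": 0, "z": 0, "roll": 0}
    - {"grip": 1, "x": 0, "y": 0, "z": 0, "roll": 0}
    - {"grip": 1, "x": 0, "y": 0, "z": 0, "roll": 0}

```text
clock: 9.47
tcp_pos: [0.6955, -0.0055, 0.1665]
orientation: [-0.0, 0.713, 0.701, -0.0]
wrist_force: [0.3, -0.3, -0.3]
finger_gap: 0.0184
grip_force: 49.3
```

```bash
python3 - <<'E'
from h import *
plan(696,-9,88.6)
im=env.read_camera("wrist"); cv2.imwrite("pics/w4.png",im[...,::-1]); 
E
```

```text
t 9.47 tcp [695.5  -5.5 166.5] yaw 89.1 gap 18.4 gf 49.3 j6 84 | roll 0.5 x -3.4 y 0.6
```

View pics/w4.png

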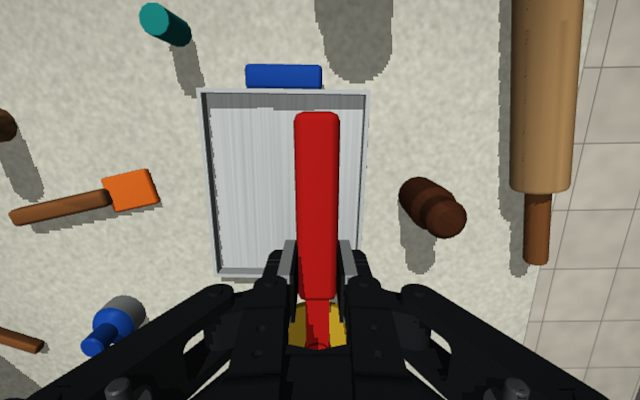

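The wheel is held straight over the tray, whose rim corners are at (199,90), (369,92) and (218,278), with tab (246..322,65) and the mill (430,210) to the right. The spatula (45..157, 190..215) and cutter (110,330) are also in view.

```bash
python3 - <<'E'
from h import *
r=ray("wrist",[(199,90),(369,92),(218,278),(284,65),(445,220),(405,185)],[.018,.018,.018,.01,.08,0])*1000; print(r.round())
print((ray("top",[[383*.8,143*.8],[383*.8,157*.8]],[.08,0])*1000).round())
plan(692,-9,88.6)
E
```

```text
[[ 590.   86.   18.]
 [ 744.   82.   18.]
 [ 586. -106.   18.]
 [ 667.  107.   10.]
 [ 799.  -20.   80.]
 [ 788.  -10.    0.]]
[[794. -24.  80.]
 [786. -20.   0.]]
t 9.52 tcp [695.5  -5.3 167. ] yaw 89.1 gap 18.9 gf 49.3 j6 84 | roll 0.5 x -3.8 y -3.4
```

servo_tool:
  increments:
    - {"grip": 1, "x": 0, "y": -4, "z": 40, "roll": 0}
    - {"grip": 1, "x": 0, "y": 0, "z": 40, "roll": 0}
    - {"grip": 1, "x": 0, "y": 0, "z": 40, "roll": 0}
    - {"grip": 1, "x": 0, "y": 0, "z": 15, "roll": 0}
    - {"grip": 1, "x": 0, "y": 0, "z": 10, "roll": 0}

```text
clock: 9.93
tcp_pos: [0.6892, -0.0048, 0.0188]
orientation: [-0.002, 0.713, 0.702, -0.002]
wrist_force: [0.2, 0.0, -0.8]
finger_gap: 0.0184
grip_force: 49.4
```

servo_tool:
  increments:
    - {"grip": 1, "x": 0, "y": 0, "z": 5, "roll": 0}
    - {"grip": 1, "x": 0, "y": 0, "z": 4, "roll": 0}
    - {"grip": 1, "x": 0, "y": 0, "z": 0, "roll": 0}

```text
clock: 10.18
tcp_pos: [0.6934, -0.006, 0.0137]
orientation: [0.001, 0.713, 0.701, 0.001]
wrist_force: [-0.8, 0.0, 0.2]
finger_gap: 0.0185
grip_force: 49.4
```

servo_tool:
  increments:
    - {"grip": 0.5, "x": 0, "y": 0, "z": 0, "roll": 0}
    - {"grip": 0.5, "x": 0, "y": 0, "z": 0, "roll": 0}
    - {"grip": 0.5, "x": 0, "y": 0, "z": 0, "roll": 0}
    - {"grip": 0.5, "x": 0, "y": 0, "z": 0, "roll": 0}
    - {"grip": 0.5, "x": 0, "y": 0, "z": -20, "roll": 0}

```text
clock: 10.6
tcp_pos: [0.6899, -0.006, 0.0289]
orientation: [-0.003, 0.713, 0.701, -0.002]
wrist_force: [-0.1, -0.3, -1.0]
finger_gap: 0.0423
grip_force: 0.0
```

servo_tool:
  increments:
    - {"grip": 0.5, "x": 0, "y": 0, "z": -40, "roll": 0}
    - {"grip": 0.5, "x": 0, "y": 0, "z": -40, "roll": 0}
    - {"grip": 0.5, "x": 0, "y": 0, "z": -40, "roll": 0}
    - {"grip": 0.5, "x": 0, "y": 0, "z": -15, "roll": -7}
    - {"grip": 0.5, "x": 0, "y": 0, "z": 0, "roll": -7}

```text
clock: 11.02
tcp_pos: [0.6958, -0.0066, 0.1746]
orientation: [0.005, 0.62, 0.784, 0.003]
wrist_force: [0.4, 0.0, -0.5]
finger_gap: 0.0427
grip_force: 0.0
```

servo_tool:
  increments:
    - {"grip": 0.2, "x": 0, "y": 0, "z": 0, "roll": -7}
    - {"grip": 0.2, "x": 0, "y": 0, "z": 0, "roll": -7}
    - {"grip": 0.2, "x": 0, "y": 0, "z": 0, "roll": -7}
    - {"grip": 0.2, "x": 0, "y": 0, "z": 0, "roll": -7}
    - {"grip": 0.2, "x": 0, "y": 0, "z": 0, "roll": -7}

```text
clock: 11.43
tcp_pos: [0.6926, -0.0063, 0.1677]
orientation: [0.0, 0.355, 0.935, 0.0]
wrist_force: [-0.1, -0.1, 0.2]
finger_gap: 0.0685
grip_force: 0.0
```

servo_tool:
  increments:
    - {"grip": 0, "x": 0, "y": 0, "z": 0, "roll": -7}
    - {"grip": 0, "x": 0, "y": 0, "z": 0, "roll": -7}
    - {"grip": 0, "x": 0, "y": 0, "z": 0, "roll": -7}
    - {"grip": 0, "x": 0, "y": 0, "z": 0, "roll": -7}
    - {"grip": 0, "x": 0, "y": 0, "z": 0, "roll": -7}

```text
clock: 11.85
tcp_pos: [0.6927, -0.0063, 0.1676]
orientation: [0.0, 0.058, 0.998, 0.0]
wrist_force: [-0.2, -0.2, -0.0]
finger_gap: 0.0855
grip_force: 0.0
```

servo_tool:
  increments:
    - {"grip": 0, "x": 0, "y": 0, "z": 0, "roll": -7}
    - {"grip": 0, "x": 0, "y": 0, "z": 0, "roll": -7}
    - {"grip": 0, "x": 0, "y": 0, "z": 0, "roll": -3.5}
    - {"grip": 0, "x": 35, "y": 4, "z": 0, "roll": 0}
    - {"grip": 0, "x": 35, "y": 4, "z": 0, "roll": 0}

```text
clock: 12.27
tcp_pos: [0.6226, -0.0113, 0.1658]
orientation: [-0.0, -0.092, 0.996, 0.0]
wrist_force: [0.6, 0.5, 0.3]
finger_gap: 0.0856
grip_force: 0.0
```

servo_tool:
  increments:
    - {"grip": 0, "x": 35, "y": 4, "z": 0, "roll": 0}
    - {"grip": 0, "x": 35, "y": 4, "z": 0, "roll": 0}
    - {"grip": 0, "x": 35, "y": 4, "z": 0, "roll": 0}
    - {"grip": 0, "x": 35, "y": 4, "z": 0, "roll": 0}
    - {"grip": 0, "x": 35, "y": 4, "z": 0, "roll": 0}

```text
clock: 12.68
tcp_pos: [0.445, -0.0235, 0.1675]
orientation: [0.0, -0.092, 0.996, -0.0]
wrist_force: [-1.0, -0.1, -0.3]
finger_gap: 0.0853
grip_force: 0.0
```

servo_tool:
  increments:
    - {"grip": 0, "x": 0, "y": 0, "z": 35, "roll": 0}
    - {"grip": 0, "x": 0, "y": 0, "z": 35, "roll": 0}
    - {"grip": 0, "x": 0, "y": 0, "z": 30, "roll": 0}
    - {"grip": 0, "x": 0, "y": 0, "z": 0, "roll": 0}
    - {"grip": 0, "x": 0, "y": 0, "z": 0, "roll": 0}

```text
clock: 13.1
tcp_pos: [0.4453, -0.0231, 0.0669]
orientation: [-0.001, -0.092, 0.996, 0.001]
wrist_force: [0.3, -1.1, 1.3]
finger_gap: 0.0854
grip_force: 0.0
```

```bash
python3 - <<'E'
from h import *
plan(446.5,-23,190.5)
im=env.read_camera("wrist"); b=env.read_camera("top")[95:275,190:430]
cv2.imwrite("pics/w5.png",np.hstack([cv2.resize(im,(480,300)),cv2.resize(b,(320,300))[:, :]])[...,::-1]); 
E
```

```text
t 13.10 tcp [445.3 -23.1  66.9] yaw 190.5 gap 85.4 gf 0.0 j6 -24 | roll 0.0 x -1.2 y -0.1
```

View pics/w5.png

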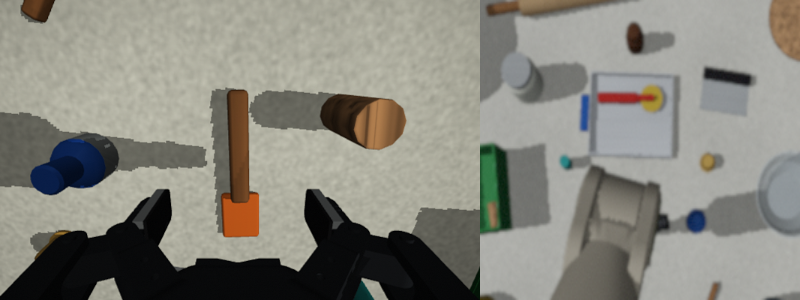

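Wheel lies flat in the tray, handle to the tab. Spatula in the wrist view (0.75 scale): handle end (237,91), blade end (241,236).

```bash
python3 - <<'E'
from h import *
r=ray("wrist",np.array([(237.5,93),(241,235)])/.75,[.018,.008])*1000; print(r.round()); d=r[0]-r[1]; print(np.hypot(*d[:2]),np.degrees(np.arctan2(d[1],d[0]))%360)
u=d[:2]/np.hypot(*d[:2]); g=(r[0,:2]-70*u+r[1,:2]+80*u)/2; plan(*g)
E
```

```text
[[385. -36.  18.]
 [528.  -6.   8.]]
145.93486037674913 191.9127919433851
t 13.20 tcp [447.9 -23.7  68.9] yaw 190.5 gap 85.6 gf 0.0 j6 -24 | roll 0.0 x -3.7 y 1.4
```

servo_tool:
  increments:
    - {"grip": 0, "x": -3, "y": 1, "z": 25, "roll": -1.5}
    - {"grip": 0, "x": 0, "y": 0, "z": 25, "roll": 0}
    - {"grip": 0, "x": 0, "y": 0, "z": 10, "roll": 0}
    - {"grip": 0, "x": 0, "y": 0, "z": 0, "roll": 0}
    - {"grip": 1, "x": 0, "y": 0, "z": 0, "roll": 0}

```text
clock: 13.62
tcp_pos: [0.4506, -0.0221, 0.0086]
orientation: [0.001, -0.105, 0.994, -0.0]
wrist_force: [-0.9, 0.3, -0.0]
finger_gap: 0.0751
grip_force: 0.0
```

servo_tool:
  increments:
    - {"grip": 1, "x": 0, "y": 0, "z": 0, "roll": 0}
    - {"grip": 1, "x": 0, "y": 0, "z": 0, "roll": 0}
    - {"grip": 1, "x": 0, "y": 0, "z": 0, "roll": 0}
    - {"grip": 1, "x": 0, "y": 0, "z": 0, "roll": 0}
    - {"grip": 1, "x": 0, "y": 0, "z": 0, "roll": 0}

```text
clock: 14.03
tcp_pos: [0.4501, -0.0221, 0.0082]
orientation: [0.001, -0.105, 0.995, -0.0]
wrist_force: [-0.9, -0.1, 4.3]
finger_gap: 0.0168
grip_force: 49.0
```

```bash
python3 - <<'E'
from h import *
plan(630,-6,89)
E
```

```text
t 14.03 tcp [450.1 -22.1   8.2] yaw 192.0 gap 16.8 gf 49.0 j6 -25 | roll 103.0 x 19.2 y 179.6
```

servo_tool:
  increments:
    - {"grip": 1, "x": 0, "y": 0, "z": -40, "roll": 0}
    - {"grip": 1, "x": 0, "y": 0, "z": -40, "roll": 0}
    - {"grip": 1, "x": 0, "y": 0, "z": -40, "roll": 0}
    - {"grip": 1, "x": 0, "y": 0, "z": -40, "roll": 7}
    - {"grip": 1, "x": 0, "y": 0, "z": 0, "roll": 7}

```text
clock: 14.45
tcp_pos: [0.4535, -0.0228, 0.1751]
orientation: [0.006, 0.02, 1.0, -0.001]
wrist_force: [2.1, -0.4, -0.6]
finger_gap: 0.0161
grip_force: 49.3
```

servo_tool:
  increments:
    - {"grip": 1, "x": 0, "y": 0, "z": 0, "roll": 7}
    - {"grip": 1, "x": 0, "y": 0, "z": 0, "roll": 7}
    - {"grip": 1, "x": 0, "y": 0, "z": 0, "roll": 7}
    - {"grip": 1, "x": 0, "y": 0, "z": 0, "roll": 7}
    - {"grip": 1, "x": 0, "y": 0, "z": 0, "roll": 7}

```text
clock: 14.87
tcp_pos: [0.4491, -0.0218, 0.1674]
orientation: [-0.0, 0.32, 0.947, 0.0]
wrist_force: [-0.0, -0.2, -0.8]
finger_gap: 0.0164
grip_force: 49.3
```

servo_tool:
  increments:
    - {"grip": 1, "x": 0, "y": 0, "z": 0, "roll": 7}
    - {"grip": 1, "x": 0, "y": 0, "z": 0, "roll": 7}
    - {"grip": 1, "x": 0, "y": 0, "z": 0, "roll": 7}
    - {"grip": 1, "x": 0, "y": 0, "z": 0, "roll": 7}
    - {"grip": 1, "x": 0, "y": 0, "z": 0, "roll": 7}

```text
clock: 15.28
tcp_pos: [0.4491, -0.0218, 0.1673]
orientation: [-0.0, 0.59, 0.807, 0.0]
wrist_force: [-0.5, 0.2, -0.4]
finger_gap: 0.0163
grip_force: 49.3
```

servo_tool:
  increments:
    - {"grip": 1, "x": 0, "y": 0, "z": 0, "roll": 7}
    - {"grip": 1, "x": 0, "y": 0, "z": 0, "roll": 7}
    - {"grip": 1, "x": 0, "y": 0, "z": 0, "roll": 5}
    - {"grip": 1, "x": 4, "y": 36, "z": 0, "roll": 0}
    - {"grip": 1, "x": 4, "y": 36, "z": 0, "roll": 0}

```text
clock: 15.7
tcp_pos: [0.5204, -0.0149, 0.1674]
orientation: [-0.001, 0.714, 0.701, -0.0]
wrist_force: [1.2, -0.4, 0.3]
finger_gap: 0.0165
grip_force: 49.3
```

servo_tool:
  increments:
    - {"grip": 1, "x": 4, "y": 36, "z": 0, "roll": 0}
    - {"grip": 1, "x": 4, "y": 36, "z": 0, "roll": 0}
    - {"grip": 1, "x": 4, "y": 36, "z": 0, "roll": 0}
    - {"grip": 1, "x": 0, "y": 0, "z": 0, "roll": 0}
    - {"grip": 1, "x": 0, "y": 0, "z": 0, "roll": 0}

```text
clock: 16.12
tcp_pos: [0.6306, -0.0048, 0.1654]
orientation: [-0.001, 0.713, 0.701, -0.001]
wrist_force: [-0.0, -0.5, -0.4]
finger_gap: 0.0166
grip_force: 49.4
```

```bash
python3 - <<'E'
from h import *
plan(630,-6,89)
im=env.read_camera("wrist"); cv2.imwrite("pics/w6.png",im[...,::-1]); 
E
```

```text
t 16.12 tcp [630.6  -4.8 165.4] yaw 89.1 gap 16.6 gf 49.4 j6 83 | roll 0.1 x -1.2 y -0.6
```

View pics/w6.png

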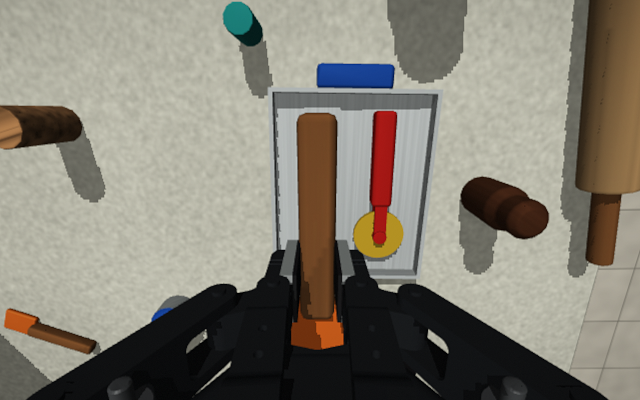

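servo_tool:
  increments:
    - {"grip": 1, "x": 0, "y": 0, "z": 40, "roll": 0}
    - {"grip": 1, "x": 0, "y": 0, "z": 40, "roll": 0}
    - {"grip": 1, "x": 0, "y": 0, "z": 40, "roll": 0}
    - {"grip": 1, "x": 0, "y": 0, "z": 15, "roll": 0}
    - {"grip": 1, "x": 0, "y": 0, "z": 10, "roll": 0}

```text
clock: 16.58
tcp_pos: [0.6256, -0.0047, 0.0196]
orientation: [-0.002, 0.713, 0.701, -0.002]
wrist_force: [-1.1, -0.1, 0.2]
finger_gap: 0.0164
grip_force: 49.4
```

servo_tool:
  increments:
    - {"grip": 1, "x": 0, "y": 0, "z": 5, "roll": 0}
    - {"grip": 1, "x": 0, "y": 0, "z": 2, "roll": 0}
    - {"grip": 1, "x": 0, "y": 0, "z": 0, "roll": 0}
    - {"grip": 0.5, "x": 0, "y": 0, "z": 0, "roll": 0}
    - {"grip": 0.5, "x": 0, "y": 0, "z": 0, "roll": 0}

```text
clock: 17.0
tcp_pos: [0.631, -0.0051, 0.0172]
orientation: [0.001, 0.713, 0.701, 0.001]
wrist_force: [-1.3, -0.6, 0.3]
finger_gap: 0.0397
grip_force: 0.0
```

servo_tool:
  increments:
    - {"grip": 0.5, "x": 0, "y": 0, "z": 0, "roll": 0}
    - {"grip": 0.5, "x": 0, "y": 0, "z": 0, "roll": 0}
    - {"grip": 0.5, "x": 0, "y": 0, "z": -20, "roll": 0}
    - {"grip": 0.5, "x": 0, "y": 0, "z": -40, "roll": 0}
    - {"grip": 0.5, "x": 0, "y": 0, "z": -40, "roll": 0}

```text
clock: 17.42
tcp_pos: [0.628, -0.0047, 0.1148]
orientation: [-0.002, 0.713, 0.701, -0.001]
wrist_force: [2.0, -0.4, 0.2]
finger_gap: 0.0427
grip_force: 0.0
```

servo_tool:
  increments:
    - {"grip": 0, "x": -36, "y": -11, "z": 0, "roll": 0}
    - {"grip": 0, "x": -36, "y": -11, "z": 0, "roll": 0}
    - {"grip": 0, "x": -36, "y": -11, "z": 0, "roll": 0}
    - {"grip": 0, "x": -36, "y": -11, "z": 0, "roll": 0}
    - {"grip": 0, "x": -36, "y": -11, "z": 0, "roll": 0}

```text
clock: 17.83
tcp_pos: [0.5711, -0.1854, 0.1159]
orientation: [0.001, 0.713, 0.701, 0.0]
wrist_force: [0.7, 0.5, 0.2]
finger_gap: 0.0857
grip_force: 0.0
```

servo_tool:
  increments:
    - {"grip": 0, "x": 0, "y": 0, "z": 0, "roll": 0}
    - {"grip": 0, "x": 0, "y": 0, "z": 0, "roll": 0}

```text
clock: 18.0
tcp_pos: [0.5711, -0.1861, 0.1156]
orientation: [0.0, 0.715, 0.7, 0.0]
wrist_force: [0.8, 0.3, 1.8]
finger_gap: 0.0854
grip_force: 0.0
```

```bash
python3 - <<'E'
from h import *
plan(572,-185)
im=env.read_camera("wrist"); cv2.imwrite("pics/w7.png",im[...,::-1]); 
E
```

```text
t 18.00 tcp [ 571.1 -186.1  115.6] yaw 88.8 gap 85.4 gf 0.0 j6 66 | roll 0.0 x 1.2 y 0.9
```

View pics/w7.png

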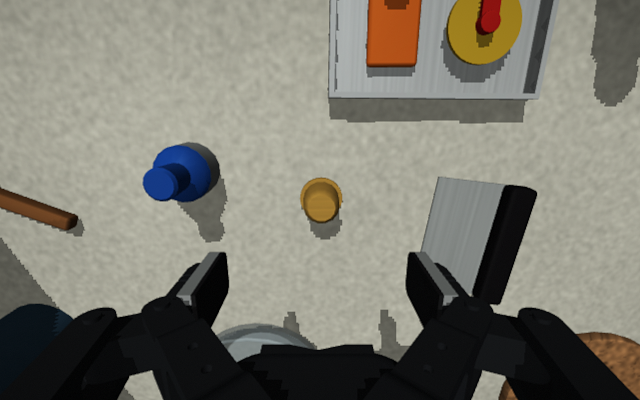

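Capsule at about (321,203), cutter knob top (160,183), its foot to the right at (190,172); the scraper blade starts at (425,255)-(438,178).

```bash
python3 - <<'E'
from h import *
r=ray("wrist",[(321,205),(321,195),(160,184),(438,178),(420,255)],[.03,.003,.06,.002,.002])*1000; print(r.round())
plan(*r[0,:2])
E
```

```text
[[ 575. -184.   30.]
 [ 575. -183.    3.]
 [ 467. -158.   60.]
 [ 676. -171.    2.]
 [ 666. -244.    2.]]
t 18.05 tcp [ 571.5 -184.7  115.5] yaw 88.9 gap 85.7 gf 0.0 j6 66 | roll 0.0 x 0.6 y 3.2
```

servo_tool:
  increments:
    - {"grip": 0.2, "x": 0, "y": 3, "z": 40, "roll": 0}
    - {"grip": 0.2, "x": 0, "y": 0, "z": 35, "roll": 0}
    - {"grip": 0.2, "x": 0, "y": 0, "z": 20, "roll": 0}
    - {"grip": 0.2, "x": 0, "y": 0, "z": 13, "roll": 0}
    - {"grip": 0.2, "x": 0, "y": 0, "z": 0, "roll": 0}
  grip_force: 25

```text
clock: 18.47
tcp_pos: [0.5725, -0.181, 0.0037]
orientation: [-0.003, 0.712, 0.702, -0.001]
wrist_force: [-0.7, 0.2, -1.0]
finger_gap: 0.0686
grip_force: 0.0
```

servo_tool:
  increments:
    - {"grip": 1, "x": 0, "y": 0, "z": 0, "roll": 0}
    - {"grip": 1, "x": 0, "y": 0, "z": 0, "roll": 0}
    - {"grip": 1, "x": 0, "y": 0, "z": 0, "roll": 0}
    - {"grip": 1, "x": 0, "y": 0, "z": 0, "roll": 0}
    - {"grip": 1, "x": 0, "y": 0, "z": 0, "roll": 0}

```text
clock: 18.88
tcp_pos: [0.5761, -0.1842, 0.0091]
orientation: [0.001, 0.713, 0.701, 0.001]
wrist_force: [1.0, 2.1, 6.3]
finger_gap: 0.0283
grip_force: 25.1
```

servo_tool:
  increments:
    - {"grip": 1, "x": 0, "y": 0, "z": 0, "roll": 0}
    - {"grip": 1, "x": 0, "y": 0, "z": -40, "roll": 0}
    - {"grip": 1, "x": 0, "y": 0, "z": -40, "roll": 0}
    - {"grip": 1, "x": 0, "y": 0, "z": -40, "roll": 0}
    - {"grip": 1, "x": 0, "y": 0, "z": -40, "roll": 0}

```text
clock: 19.3
tcp_pos: [0.5741, -0.184, 0.1693]
orientation: [0.0, 0.713, 0.701, -0.0]
wrist_force: [1.2, 0.5, -0.4]
finger_gap: 0.0286
grip_force: 25.1
```

servo_tool:
  increments:
    - {"grip": 1, "x": 37.5, "y": -5, "z": 0, "roll": 0}
    - {"grip": 1, "x": 37.5, "y": -5, "z": 0, "roll": 0}
    - {"grip": 1, "x": 37.5, "y": -5, "z": 0, "roll": 0}
    - {"grip": 1, "x": 37.5, "y": -5, "z": 0, "roll": 0}
    - {"grip": 1, "x": 37.5, "y": -5, "z": 0, "roll": 0}

```text
clock: 19.72
tcp_pos: [0.5524, 0.0051, 0.1679]
orientation: [0.0, 0.713, 0.701, 0.0]
wrist_force: [-0.1, -0.3, 0.4]
finger_gap: 0.0287
grip_force: 25.1
```

servo_tool:
  increments:
    - {"grip": 1, "x": 37.5, "y": -5, "z": 0, "roll": 0}
    - {"grip": 1, "x": 37.5, "y": -5, "z": 0, "roll": 0}
    - {"grip": 1, "x": 37.5, "y": -5, "z": 0, "roll": 0}
    - {"grip": 1, "x": 37.5, "y": -5, "z": 0, "roll": 0}
    - {"grip": 1, "x": 37.5, "y": -5, "z": 0, "roll": 0}

```text
clock: 20.13
tcp_pos: [0.5306, 0.1933, 0.1679]
orientation: [0.0, 0.713, 0.701, 0.0]
wrist_force: [0.4, -0.3, 0.5]
finger_gap: 0.0285
grip_force: 25.1
```

servo_tool:
  increments:
    - {"grip": 1, "x": 37.5, "y": -5, "z": 0, "roll": 0}
    - {"grip": 1, "x": 37.5, "y": -5, "z": 0, "roll": 0}
    - {"grip": 1, "x": 37.5, "y": -5, "z": 0, "roll": 0}
    - {"grip": 1, "x": 37.5, "y": -5, "z": 0, "roll": 0}
    - {"grip": 1, "x": 0, "y": 0, "z": 0, "roll": 0}

```text
clock: 20.55
tcp_pos: [0.5124, 0.348, 0.1675]
orientation: [-0.001, 0.711, 0.703, 0.001]
wrist_force: [0.3, -0.2, -1.3]
finger_gap: 0.029
grip_force: 25.1
```

```bash
python3 - <<'E'
from h import *
plan(513,343)
E
```

```text
t 20.55 tcp [512.4 348.  167.5] yaw 89.4 gap 29.0 gf 25.1 j6 117 | roll 0.0 x -5.0 y 0.7
```

servo_tool:
  increments:
    - {"grip": 1, "x": -3, "y": 0, "z": 40, "roll": 0}
    - {"grip": 1, "x": 0, "y": 0, "z": 35, "roll": 0}
    - {"grip": 1, "x": 0, "y": 0, "z": 15, "roll": 0}
    - {"grip": 0.5, "x": 0, "y": 0, "z": 0, "roll": 0}
    - {"grip": 0.5, "x": 0, "y": 0, "z": 0, "roll": 0}

```text
clock: 20.97
tcp_pos: [0.513, 0.3383, 0.0769]
orientation: [-0.0, 0.713, 0.701, -0.001]
wrist_force: [0.2, -0.5, 0.1]
finger_gap: 0.043
grip_force: 0.0
```

servo_tool:
  increments:
    - {"grip": 0.5, "x": 0, "y": 0, "z": 0, "roll": 0}
    - {"grip": 0.5, "x": 0, "y": 0, "z": 0, "roll": 0}
    - {"grip": 0.5, "x": 0, "y": 0, "z": -40, "roll": 0}
    - {"grip": 0.5, "x": 0, "y": 0, "z": -40, "roll": 0}
    - {"grip": 0, "x": 0, "y": 0, "z": -40, "roll": 0}

```text
clock: 21.38
tcp_pos: [0.5136, 0.3389, 0.2001]
orientation: [0.0, 0.713, 0.701, 0.001]
wrist_force: [1.2, 0.6, 0.5]
finger_gap: 0.0532
grip_force: 0.0
```

servo_tool:
  increments:
    - {"grip": 0, "x": 0, "y": 0, "z": -20, "roll": 0}
    - {"grip": 0, "x": 0, "y": 0, "z": 0, "roll": 0}

```text
clock: 21.55
tcp_pos: [0.517, 0.3406, 0.2261]
orientation: [0.002, 0.713, 0.701, 0.007]
wrist_force: [0.9, 0.1, 0.0]
finger_gap: 0.0773
grip_force: 0.0
```

```bash
python3 - <<'E'
from h import *
plan(466,-157)
im=env.read_camera("wrist"); b=env.read_camera("top")[95:275,150:438]
cv2.imwrite("pics/w8.png",np.hstack([im[:300,150:470],cv2.resize(b,(480,300))])[...,::-1]); 
E
```

```text
t 21.55 tcp [517.  340.6 226.1] yaw 89.0 gap 77.3 gf 0.0 j6 117 | roll 0.0 x -498.4 y -42.4
```

View pics/w8.png

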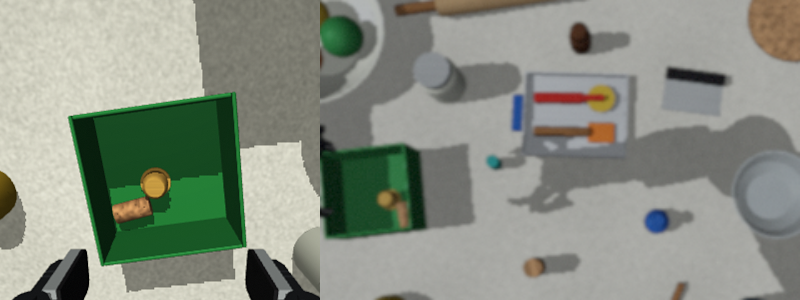

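Both waste items are in the caddy, and both utensils lie side by side in the tray. The cutter is left.

servo_tool:
  increments:
    - {"grip": 0, "x": -38, "y": -3, "z": 0, "roll": 0}
    - {"grip": 0, "x": -38, "y": -3, "z": 0, "roll": 0}
    - {"grip": 0, "x": -38, "y": -3, "z": 0, "roll": 0}
    - {"grip": 0, "x": -38, "y": -3, "z": 0, "roll": 0}
    - {"grip": 0, "x": -38, "y": -3, "z": 0, "roll": 0}

```text
clock: 22.07
tcp_pos: [0.4939, 0.1477, 0.2161]
orientation: [-0.001, 0.713, 0.701, -0.001]
wrist_force: [0.8, 0.3, -0.2]
finger_gap: 0.0854
grip_force: 0.0
```

servo_tool:
  increments:
    - {"grip": 0, "x": -38, "y": -3, "z": 0, "roll": 0}
    - {"grip": 0, "x": -38, "y": -3, "z": 0, "roll": 0}
    - {"grip": 0, "x": -38, "y": -3, "z": 0, "roll": 0}
    - {"grip": 0, "x": -38, "y": -3, "z": 0, "roll": 0}
    - {"grip": 0, "x": -38, "y": -3, "z": 0, "roll": 0}

```text
clock: 22.48
tcp_pos: [0.4757, -0.0419, 0.2164]
orientation: [-0.001, 0.713, 0.701, -0.0]
wrist_force: [0.7, 0.4, 0.1]
finger_gap: 0.0853
grip_force: 0.0
```

servo_tool:
  increments:
    - {"grip": 0, "x": -38, "y": -3, "z": 0, "roll": 0}
    - {"grip": 0, "x": -38, "y": -3, "z": 0, "roll": 0}
    - {"grip": 0, "x": -38, "y": -3, "z": 0, "roll": 0}
    - {"grip": 0, "x": 0, "y": 0, "z": 40, "roll": 0}
    - {"grip": 0, "x": 0, "y": 0, "z": 40, "roll": 0}

```text
clock: 22.9
tcp_pos: [0.4673, -0.1577, 0.1376]
orientation: [0.003, 0.715, 0.699, 0.001]
wrist_force: [0.7, -0.3, -0.3]
finger_gap: 0.0853
grip_force: 0.0
```

servo_tool:
  increments:
    - {"grip": 0, "x": 0, "y": 0, "z": 0, "roll": 0}
    - {"grip": 0, "x": 0, "y": 0, "z": 0, "roll": 0}

```text
clock: 23.07
tcp_pos: [0.4633, -0.1531, 0.135]
orientation: [-0.003, 0.713, 0.701, -0.001]
wrist_force: [-0.3, 0.6, 0.1]
finger_gap: 0.0853
grip_force: 0.0
```

```bash
python3 - <<'E'
from h import *
plan(466,-157)
im=env.read_camera("wrist"); cv2.imwrite("pics/w9.png",im[...,::-1])
E
```

```text
t 23.07 tcp [ 463.3 -153.1  135. ] yaw 89.0 gap 85.3 gf 0.0 j6 63 | roll 0.0 x -3.9 y 2.7
```

View pics/w9.png

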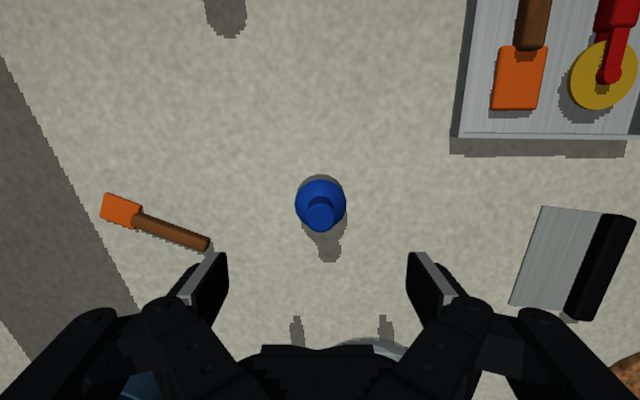

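The cutter is centred: knob top at (321,215), foot centre about (321,200). The small decoy spatula ends at (208,245).

```bash
python3 - <<'E'
from h import *
r=ray("wrist",[(321,216),(208,245)],[.06,.01])*1000; print(r.round())
plan(*r[0,:2])
E
```

```text
[[ 468. -159.   60.]
 [ 358. -205.   10.]]
t 23.12 tcp [ 465.4 -153.8  137.2] yaw 89.0 gap 85.1 gf 0.0 j6 63 | roll 0.0 x -5.6 y 2.9
```

servo_tool:
  increments:
    - {"grip": 0.2, "x": -4, "y": 2, "z": 40, "roll": 0}
    - {"grip": 0.2, "x": 0, "y": 0, "z": 35, "roll": 0}
    - {"grip": 0.2, "x": 0, "y": 0, "z": 20, "roll": 0}
    - {"grip": 0.2, "x": 0, "y": 0, "z": 8, "roll": 0}
    - {"grip": 0.2, "x": 0, "y": 0, "z": 0, "roll": 0}
  grip_force: 40

```text
clock: 23.53
tcp_pos: [0.4685, -0.1579, 0.0346]
orientation: [-0.0, 0.713, 0.701, -0.0]
wrist_force: [-0.1, -0.0, 0.0]
finger_gap: 0.0683
grip_force: 0.0
```

servo_tool:
  increments:
    - {"grip": 1, "x": 0, "y": 0, "z": 0, "roll": 0}
    - {"grip": 1, "x": 0, "y": 0, "z": 0, "roll": 0}
    - {"grip": 1, "x": 0, "y": 0, "z": 0, "roll": 0}
    - {"grip": 1, "x": 0, "y": 0, "z": 0, "roll": 0}
    - {"grip": 1, "x": 0, "y": 0, "z": 0, "roll": 0}

```text
clock: 23.95
tcp_pos: [0.4691, -0.1588, 0.0358]
orientation: [0.001, 0.713, 0.701, 0.0]
wrist_force: [-0.6, -0.7, 6.7]
finger_gap: 0.0221
grip_force: 38.9
```

servo_tool:
  increments:
    - {"grip": 1, "x": 0, "y": 0, "z": 0, "roll": 0}
    - {"grip": 1, "x": 0, "y": 0, "z": 0, "roll": 0}

```text
clock: 24.12
tcp_pos: [0.4691, -0.1588, 0.0358]
orientation: [0.001, 0.713, 0.701, 0.0]
wrist_force: [-1.1, 0.8, 7.7]
finger_gap: 0.0223
grip_force: 38.9
```

```bash
python3 - <<'E'
from h import *
plan(513,-369); print(env.get_state()["wrist_force"])
E
```

```text
t 24.12 tcp [ 469.1 -158.8   35.8] yaw 89.0 gap 22.3 gf 38.9 j6 63 | roll 0.0 x -209.4 y 47.5
[-1.14844795  0.84469533  7.71691747]
```

servo_tool:
  increments:
    - {"grip": 1, "x": 0, "y": 0, "z": -40, "roll": 0}
    - {"grip": 1, "x": 0, "y": 0, "z": -40, "roll": 0}
    - {"grip": 1, "x": 0, "y": 0, "z": -40, "roll": 0}
    - {"grip": 1, "x": -35, "y": 8, "z": 0, "roll": 0}
    - {"grip": 1, "x": -35, "y": 8, "z": 0, "roll": 0}

```text
clock: 24.53
tcp_pos: [0.4848, -0.2291, 0.1584]
orientation: [0.003, 0.712, 0.702, 0.001]
wrist_force: [0.5, -0.3, -1.2]
finger_gap: 0.0217
grip_force: 40.0
```

servo_tool:
  increments:
    - {"grip": 1, "x": -35, "y": 8, "z": 0, "roll": 0}
    - {"grip": 1, "x": -35, "y": 8, "z": 0, "roll": 0}
    - {"grip": 1, "x": -35, "y": 8, "z": 0, "roll": 0}
    - {"grip": 1, "x": -35, "y": 8, "z": 0, "roll": 0}
    - {"grip": 1, "x": 0, "y": 0, "z": 0, "roll": 0}

```text
clock: 24.95
tcp_pos: [0.5133, -0.3758, 0.1536]
orientation: [0.002, 0.715, 0.699, -0.001]
wrist_force: [1.0, -0.1, -0.5]
finger_gap: 0.0221
grip_force: 40.0
```

servo_tool:
  increments:
    - {"grip": 1, "x": 0, "y": 0, "z": 25, "roll": 0}
    - {"grip": 1, "x": 0, "y": 0, "z": 25, "roll": 0}
    - {"grip": 1, "x": 0, "y": 0, "z": 20, "roll": 0}
    - {"grip": 1, "x": 0, "y": 0, "z": 15, "roll": 0}
    - {"grip": 1, "x": 0, "y": 0, "z": 10, "roll": 0}

```text
clock: 25.37
tcp_pos: [0.5113, -0.368, 0.0572]
orientation: [-0.002, 0.713, 0.701, 0.0]
wrist_force: [-0.6, 0.6, -0.5]
finger_gap: 0.0218
grip_force: 40.0
```

servo_tool:
  increments:
    - {"grip": 1, "x": 0, "y": 0, "z": 6, "roll": 0}
    - {"grip": 1, "x": 0, "y": 0, "z": 3, "roll": 0}
    - {"grip": 1, "x": 0, "y": 0, "z": 0, "roll": 0}
    - {"grip": 1, "x": 0, "y": 0, "z": 0, "roll": 0}

```text
clock: 25.7
tcp_pos: [0.5129, -0.3694, 0.0512]
orientation: [0.001, 0.713, 0.701, 0.0]
wrist_force: [-0.4, -0.9, -1.2]
finger_gap: 0.0221
grip_force: 40.0
```

```bash
python3 - <<'E'
from h import *
plan(513,-369); print(env.get_state()["wrist_force"])
E
```

```text
t 25.70 tcp [ 512.9 -369.4   51.2] yaw 89.0 gap 22.1 gf 40.0 j6 48 | roll 0.0 x 0.4 y 0.0
[-0.40361576 -0.86165548 -1.21402429]
```

servo_tool:
  increments:
    - {"grip": 1, "x": 0, "y": 0, "z": 4, "roll": 0}
    - {"grip": 1, "x": 0, "y": 0, "z": 3, "roll": 0}
    - {"grip": 1, "x": 0, "y": 0, "z": 1, "roll": 0}
    - {"grip": 1, "x": 0, "y": 0, "z": 1, "roll": 0}
    - {"grip": 1, "x": 0, "y": 0, "z": 0, "roll": 0}

```text
clock: 26.12
tcp_pos: [0.5124, -0.369, 0.0411]
orientation: [-0.0, 0.713, 0.701, 0.0]
wrist_force: [0.5, -0.2, -0.8]
finger_gap: 0.0221
grip_force: 40.0
```

servo_tool:
  increments:
    - {"grip": 0.5, "x": 0, "y": 0, "z": 0, "roll": 0}
    - {"grip": 0.5, "x": 0, "y": 0, "z": 0, "roll": 0}
    - {"grip": 0.5, "x": 0, "y": 0, "z": 0, "roll": 0}
    - {"grip": 0.5, "x": 0, "y": 0, "z": 0, "roll": 0}
    - {"grip": 0.5, "x": 0, "y": 0, "z": -10, "roll": 0}

```text
clock: 26.53
tcp_pos: [0.5113, -0.368, 0.0497]
orientation: [-0.002, 0.713, 0.701, -0.0]
wrist_force: [-0.3, -0.6, -0.1]
finger_gap: 0.0428
grip_force: 0.0
```

servo_tool:
  increments:
    - {"grip": 0.5, "x": 0, "y": 0, "z": -20, "roll": 0}
    - {"grip": 0.5, "x": 0, "y": 0, "z": -40, "roll": 0}
    - {"grip": 0.5, "x": 0, "y": 0, "z": -40, "roll": 0}
    - {"grip": 0.5, "x": 0, "y": 0, "z": -40, "roll": 0}
    - {"grip": 0.5, "x": 0, "y": 0, "z": -10, "roll": 0}

```text
clock: 26.95
tcp_pos: [0.5146, -0.371, 0.2099]
orientation: [0.006, 0.713, 0.701, 0.0]
wrist_force: [1.1, -0.5, 0.9]
finger_gap: 0.0424
grip_force: 0.0
```

servo_tool:
  increments:
    - {"grip": 0.5, "x": 0, "y": -35, "z": 0, "roll": 0}
    - {"grip": 0.5, "x": 0, "y": -35, "z": 0, "roll": 0}
    - {"grip": 0.5, "x": 0, "y": -35, "z": 0, "roll": 0}
    - {"grip": 0.5, "x": 0, "y": 0, "z": 0, "roll": 0}
    - {"grip": 0.5, "x": 0, "y": 0, "z": 0, "roll": 0}

```text
clock: 27.37
tcp_pos: [0.406, -0.3672, 0.2023]
orientation: [0.0, 0.714, 0.7, 0.0]
wrist_force: [0.4, -0.8, 0.0]
finger_gap: 0.0426
grip_force: 0.0
```

```bash
python3 - <<'E'
from h import *
a=env.read_camera("top")[90:270,130:450]; b=env.read_camera("scene")[120:300,170:560]
cv2.imwrite("pics/fin.png",np.vstack([cv2.resize(a,(640,360)),cv2.resize(b,(640,240))])[...,::-1])
E
```

```text
(no output)
```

View pics/fin.png

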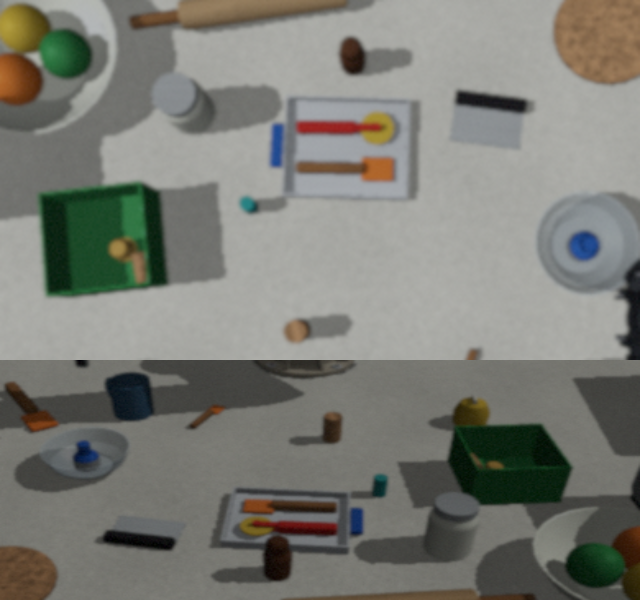

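The final picture shows everything in place. The cutter stands upright in the bowl at (584,245) and both utensils lie flat in the tray with their handles to the blue tab. The cork and capsule are in the caddy, and the jar and scraper have not moved.

```bash
python3 -c "
from workcell import env
print(env.hand_in())"
```

```text
the job is handed in; nothing more can be done
None
```

I handed the job in at about 27 s with everything sorted: the last pictures show the cork and capsule in the caddy, the cutter upright in the bowl, the wheel and spatula flat in the tray with handles to the tab, and the jar and scraper unmoved; the hand-in returned no verdict.

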